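# Cure the resin on the round piece with the bench curing lamp

## Robot

A 6-joint arm with a two-finger parallel gripper is mounted at the origin on the work surface. World frame = base frame: x ahead of the robot, y to its left, z up, the work surface at z = 0. Lengths are in m, angles in rad, forces in N, time in s.
With the tool pointing down it reaches from about 0.425 to 0.925 m from the base axis. Payload 12.5 kg.
Tool frame: the origin (TCP) lies at the very end of the fingers, on their centre line; the grasp point (between the pads) lies 19 mm behind it; z points along the fingers, y is the direction in which the jaws open and shut (so a half turn about z gives the same grasp; the last joint's range is limited). The gripper opens to 85 mm and grips with 20 to 120 N. Pads are 22 mm wide; open, the fingers measure 114 mm over their backs; the gripper's body (76 mm by 85 mm) begins 54 mm behind the grasp point. The pads swing forward as they close: fully open they stand 13 mm farther back than shut.
Start: joints at [-1.251, 0.491, 1.559, -0, 1.092, -0.106], TCP at [0.258, -0.569, 0.192] pointing down, gripper open.
Joint ranges: [-3.1, 3.1], [-0.84, 2.19], [0.05, 2.79], [-1.13, 4.28], [0.06, 2.93], [-2.69, 2.69]. Speed limits (rad/s): [2.22, 2.22, 2.79, 3.14, 3.14, 3.14].

## Interface

Orientations are given as a rotation vector (axis times angle).
In Python, from station import env gives the robot as it stands.
- The arm moves only by the tool step_arm, never from a script. Its arguments are lists of equal length, an entry for each row: "offset": the shift along the world's x, y, z scaled (see below), a list of three; "rot": the turn, a rotation vector about the world's x, y, z scaled (see below), a list of three; "jaw": the closure, from 0 (fully open) to 1 (shut). A call has 1 to 20 rows; each row is the pose to reach, as a shift and turn from the pose commanded when the call began; what a row does not reach only later rows make up. The controller multiplies each number of a shift by 0.15 m and each number of a turn by 1.5 rad. A row lasts 1/8 s, in which the tool goes at most 62.5 mm and 10.7 degrees, less where a joint would pass 70% of its speed; a pose out of reach is approached as far as the arm can. A call with a number of a shift or a turn outside -1 to 1 is refused whole. A call with a gripper value outside its range is refused whole. The fingers move at their own pace and stop on an object; "force" is the grip in N (left out, the last holds). Time passes only in rows, so rows that repeat a pose let the fingers close. It gives the time, the measured TCP pose, the force and the opening at its end, in the units of the state.
- env.state(): the state, without advancing time (a new reading comes with each control period).
- env.camera(name): name is "scene" or "side" or "wrist"; returns a dict with "color" (400x640x3 uint8, red, green, blue), "K" (3x3 intrinsics, pixels), "distortion" ([k1, k2, p1, p2, k3] as OpenCV has them; the pictures are not rectified), "world_to_cam" (4x4, takes a point from world to camera coordinates). Camera axes: x right, y up, looking along -z (the intrinsics and any distortion apply to the point x, -y, -z); pixel columns grow to the right and rows downward; lengths in m; the calibration is good to about 2 mm. A picture is of the moment at which its call begins. There is no depth.
- env.finish_job(): hands the job in, once; it reports no verdict.
Trained networks look in the newest picture that a camera, given by its name, has taken for a name from the list of things; names that differ only in an ending like _2 or _b are one class to them, and where a whole thing is asked for, a point or a joint stands for the part that bears it (a point fixed in the world has none). Each returns a list of dicts, best first, with "conf" (0 to 1); they miss things now and then, are a little off and sometimes report something else, mostly with a low value. They report only what shows in the picture. A call takes as long as a camera call. They do not tell look-alikes from the thing itself.
- env.search_frame(camera, label): "point" ([column, row] in pixels, amid what is visible of it).
- env.masks_of(camera, label): "mask" (400x640 bool, what is visible of it) and "point" ([column, row] in pixels, amid what is visible of it).
The state is a dict: "clock": time; "joint_pos": joint angles; "qd": joint speeds; "tau": joint torques, N m; "position": TCP position; "orientation": TCP orientation; "contact_force": force on the tool from outside, world axes, zero at the start; "moment": the same for the moment, N m; "width": finger opening in m.
Only numpy, scipy, OpenCV 4.12 (cv2) and the standard library are available. Lean on these libraries where they do the work, as an engineer would, in place of code of your own. Each camera call takes 0.05 s, during which the arm holds its last target.

## Task

Take the curing lamp (it is already on) out of its cradle and shine it square onto the resin in the middle of the round piece: lens about 4 cm from the resin, the beam centred on it, held still for about three seconds. Then lay the lamp back level in its cradle, pointing the same way as before, and let go. The resin is still wet, so touch neither of the two pieces nor their stands, and leave everything else on the bench where it is.

Things in the scene. Friction and masses are not known exactly. Their poses are not given: they have to be found in the camera images.
- lamp: Cordless resin-curing lamp, loose, 180 g, already on. Grip: straight grey bar 140 mm long (x), 30 wide (y), 30 tall (z), black at the rear; origin at the bar's centre, a good place to grip it across y from above. A 20 mm thick steel neck leaves the front (+x) end; at its end a 26 mm thick black barrel bends 60 degrees down. Starts level in its cradle, z up, origin 75 mm above the table.
- lamp_head: The lamp's barrel, rigid with the lamp. Origin: centre of the lens at its open end, 117.5 mm ahead of (+x) and 30.3 mm below (-z) the lamp's origin. Its x axis is the light beam, leaving the lens forward and 60 degrees below the bar's axis; its y axis is the lamp's y.
- cradle: Lamp's cradle, fixed: dark base 150 x 74 x 10 mm, two U-shaped aluminium saddles 10 mm thick, 52 mm before and behind the middle. U floor 60 mm, walls 80 mm above the table, 42 mm clear width; 94 mm open between the saddles for the fingers. Origin: centre of underside; +x along the lamp's bar towards its barrel. Lamp starts 75 mm above this origin, within 4 mm in x, 2 mm in y, 2 degrees.
- disc: The round piece: steel disc 48 mm across with a round pale resin inlay 28 mm across in its middle, fixed on a wooden plate (66 x 74 x 8 mm) that slopes 30 degrees from level, facing up and to its stand's -x. Origin: centre of the resin's surface, 70 mm above the table; z stands square out of the resin (60 degrees above level), y is level, parallel to the stand's y.
- disc_stand: The stand of the round piece, fixed to the bench: dark foot 90 x 80 x 12 mm, a post, and the sloping plate above. Origin: centre of the underside, straight below the resin's centre; the plate faces towards its -x (roughly towards the robot).
- bar_stand: An identical stand that carries a long bar brooch (steel, 18 x 60 mm, with a narrow inlay) in place of the round piece; not to be worked on. Origin: centre of the underside; the plate faces towards its -x; the brooch's centre is 70 mm above the origin.
- file: Bystander, loose: bench file lying flat, round wooden handle 23 mm thick, 220 mm long overall; origin on the table under its middle.
- pliers: Bystander, loose: flat pliers lying on the table, 155 mm long, 10 mm thick; origin on the table near their middle.
- tin: Bystander, loose: closed round metal tin, 56 mm across, 45 mm tall; origin at the centre of its underside.
- pencil_cup: Bystander, loose: open grey cup, 76 mm across, 100 mm tall; origin at the centre of its underside.
- jar: Bystander, loose: closed amber glass jar, 60 mm across, 75 mm tall; origin at the centre of its underside.
- brush: Bystander, loose: bench brush lying flat near the robot's right; origin on the table.
Not all that is in view belongs to the job. There is more than one size of the lamp; the one meant has the size given above.

How it is judged:
On the way:
1. lamp shines on the round piece's resin for 2 s: lens 25 to 60 mm off, beam axis within 10 mm of its centre in lamp_head y and z, within 15 degrees of square, lamp under 20 mm/s and 0.15 rad/s (x of disc in the frame of lamp_head between 0.025 and 0.06 m and y of disc in the frame of lamp_head between -0.01 and 0.01 m and z of disc in the frame of lamp_head between -0.01 and 0.01 m and angle between the x axis of lamp_head and the z axis of disc, either way round below 0.262 rad and linear speed of lamp below 0.02 m/s and angular speed of lamp below 0.15 rad/s), for 2 s.
At the end, for the whole second after the job is handed in: The lamp lies at rest and released in its cradle: its origin within 15 mm along the cradle and 8 mm across of the cradle's middle and 70 to 80 mm above the cradle's origin, level within 6 degrees, parallel to the cradle within 8 degrees, its barrel towards the cradle's +x end (x of lamp in the frame of cradle between -0.015 and 0.015 m and y of lamp in the frame of cradle between -0.008 and 0.008 m and z of lamp in the frame of cradle between 0.07 and 0.08 m and angle between the x axis of lamp and the x axis of cradle, either way round below 0.15 rad and x of lamp_head in the frame of cradle above 0.08 m and angle between lamp's own z axis and vertical below 0.1 rad and linear speed of lamp below 0.01 m/s and contact force between lamp and the fingers below 0.1 N); the robot touches nothing.
It fails at once if either piece or its stand is touched (by more than 1 N) (contact force between any of disc_stand, bar_stand and anything else above 1 N).
It fails at once if another thing on the bench is moved by more than 30 mm (distance of any of file, pliers, tin, pencil_cup, jar, brush from where it was at the start of the episode above 0.03 m).
It also fails if it takes over 50 s, if anything falls off the work surface, if the arm or the gripper's body presses on something with over 40 N, if the wrist force passes 120 N, or if a joint passes its speed limit or range.

## Working session

There is one attempt and no reset: what is moved stays moved. The work goes in short steps, Python scripts to look and compute and a tool call to move; the robot and the scene stay as the last step left them, time stands still between calls to the robot, and variables do not carry over. Pictures are saved under pics/ and viewed, and the job is handed in when it is done.

Besides the shell and the picture viewer there is one more tool, called after ">>>" in YAML: its name, and indented under it one key for each argument. step_arm: Moves the arm, as the interface text tells. Its arguments: {"type":"object","properties":{"offset":{"type":"array"},"rot":{"type":"array"},"jaw":{"type":"array"},"force":{"type":"number"}},"required":["offset","rot","jaw"]}

```bash
ls; mkdir -p pics
python3 - <<'E'
from station import env
import cv2
s=env.state(); print(s)
for n in ("scene","side","wrist"):
    c=env.camera(n); cv2.imwrite(f"pics/{n}0.png",c["color"][:,:,::-1]); print(n,c["K"].tolist(),c["distortion"],c["world_to_cam"].round(3).tolist())
E
```

```text
pics
{'clock': 0.0, 'joint_pos': array([-1.25062038e+00,  4.91538281e-01,  1.55947722e+00,  5.74672693e-06,
        1.09167522e+00, -1.05581374e-01]), 'qd': array([ 0.00092695, -0.00172456, -0.00128571,  0.00202714,  0.0004544 ,
       -0.00059647]), 'tau': array([ 3.76530725e-04, -6.18461967e+01, -2.61590374e+01, -9.71183863e-05,
        4.15198621e-03, -1.53736949e-05]), 'position': array([ 0.25807689, -0.56892545,  0.19133141]), 'orientation': array([-3.06961002e+00, -6.63503412e-01,  1.76692525e-04]), 'contact_force': array([-0.39558632,  0.14120007,  1.26725855]), 'moment': array([ 0.00076538,  0.00578029, -0.0327714 ]), 'width': 0.08566360538782819}
scene [[440.89438100515525, 0.0, 317.27145294190905], [0.0, 440.89438100515525, 201.09048743433226], [0.0, 0.0, 1.0]] [-0.01364827  0.          0.          0.          0.        ] [[-0.504, 0.863, 0.017, 0.274], [-0.679, -0.409, 0.609, 0.306], [0.533, 0.296, 0.793, -1.531], [0.0, 0.0, 0.0, 1.0]]
side [[455.71621666381117, 0.0, 324.2993332814879], [0.0, 455.71621666381117, 200.32824573769085], [0.0, 0.0, 1.0]] [-0.12961839  0.          0.          0.          0.        ] [[-0.99, -0.137, 0.021, 0.519], [0.103, -0.631, 0.769, -0.108], [-0.093, 0.764, 0.639, -1.499], [0.0, 0.0, 0.0, 1.0]]
wrist [[313.3307046878214, 0.0, 315.19890646483816], [0.0, 313.3307046878214, 206.04912510368698], [0.0, 0.0, 1.0]] [0.00285553 0.         0.         0.         0.        ] [[0.412, -0.911, -0.002, -0.625], [0.87, 0.394, -0.296, 0.038], [0.271, 0.121, 0.955, -0.38], [0.0, 0.0, 0.0, 1.0]]
```

View pics/scene0.png

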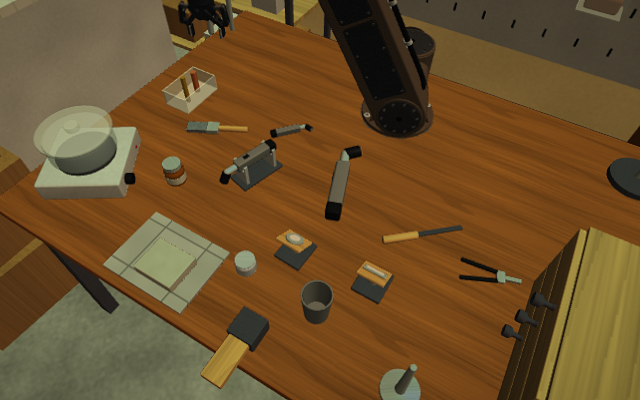

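View pics/side0.png

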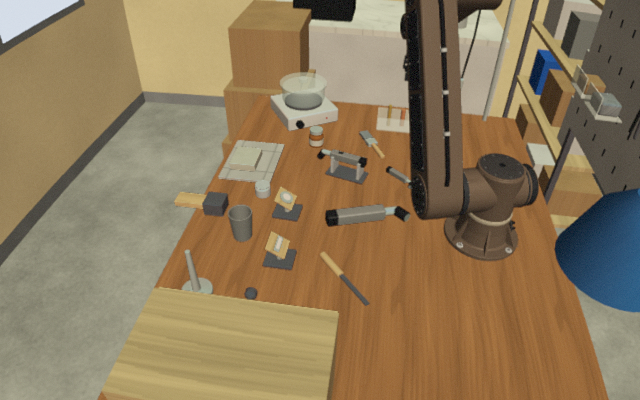

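View pics/wrist0.png

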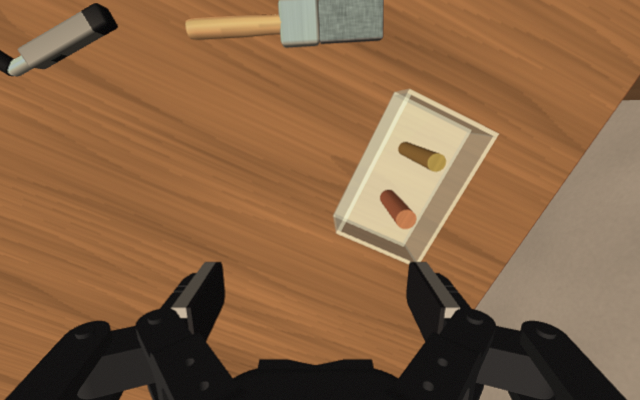

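Run:
```python
from station import env
for c in ("scene","side","wrist"):
    for l in ("lamp","lamp_head","cradle","disc","disc_stand","bar_stand","file","pliers","tin","pencil_cup","jar","brush"):
        print(c,l,[(round(d["conf"],2),[round(float(x)) for x in d["point"]]) for d in env.search_frame(c,l)])
print(env.state()["clock"])
```

```text
scene lamp [(0.89, [290, 129]), (0.84, [246, 160]), (0.67, [338, 185])]
scene lamp_head [(0.64, [353, 153]), (0.6, [226, 181]), (0.41, [310, 128])]
scene cradle [(0.74, [257, 171])]
scene disc [(0.64, [296, 245])]
scene disc_stand [(0.85, [296, 250]), (0.7, [246, 263]), (0.38, [247, 158]), (0.18, [411, 234])]
scene bar_stand [(0.77, [372, 282]), (0.55, [246, 160])]
scene file [(0.91, [412, 233])]
scene pliers [(0.61, [492, 278]), (0.15, [246, 159])]
scene tin [(0.56, [245, 264])]
scene pencil_cup [(0.89, [318, 300]), (0.48, [486, 277])]
scene jar [(0.69, [174, 174])]
scene brush [(0.6, [210, 128])]
side lamp [(0.83, [365, 214]), (0.55, [343, 157]), (0.49, [398, 174])]
side lamp_head [(0.61, [320, 154]), (0.54, [402, 216])]
side cradle [(0.92, [349, 170])]
side disc [(0.74, [284, 200])]
side disc_stand [(0.69, [289, 207]), (0.17, [337, 271])]
side bar_stand [(0.83, [274, 249]), (0.17, [259, 188])]
side file [(0.74, [335, 274]), (0.38, [275, 247])]
side pliers [(0.42, [338, 275])]
side tin [(0.61, [259, 188])]
side pencil_cup [(0.72, [244, 220])]
side jar [(0.87, [314, 136])]
side brush [(0.57, [371, 143]), (0.52, [338, 270])]
wrist lamp [(0.74, [58, 42])]
wrist lamp_head [(0.52, [3, 62])]
wrist cradle []
wrist disc []
wrist disc_stand []
wrist bar_stand []
wrist file []
wrist pliers []
wrist tin []
wrist pencil_cup []
wrist jar []
wrist brush []
1.95
```

Scene view: the lamp in the cradle is at (246,160), with the barrel at (226,178). The loose lamps at (338,185) and (290,129) are the wrong sizes. The round piece is at (296,241) and the bar brooch at (374,272). Next I'll localise the cradle and disc.

```bash
cat > h.py <<'E'
import numpy as np, cv2
def ray(c,px):
    u=cv2.undistortPoints(np.array([[px]],float),c["K"],np.array(c["distortion"],float))[0,0]
    d=np.array([u[0],-u[1],-1.0]); T=c["world_to_cam"]; R=T[:3,:3]
    return -R.T@T[:3,3], R.T@d
def onz(c,px,z):
    o,d=ray(c,px); return o+d*(z-o[2])/d[2]
def proj(c,P):
    P=np.atleast_2d(P); T=c["world_to_cam"]; q=P@T[:3,:3].T+T[:3,3]; q=q*[1,-1,-1]
    return cv2.projectPoints(q.reshape(-1,1,3),np.zeros(3),np.zeros(3),c["K"],np.array(c["distortion"],float))[0][:,0]
def tri(obs):
    A=np.zeros((3,3));b=np.zeros(3)
    for c,px in obs:
        o,d=ray(c,px); d=d/np.linalg.norm(d); M=np.eye(3)-np.outer(d,d); A+=M;b+=M@o
    p=np.linalg.solve(A,b); return p
def crop(c,cx,cy,w,h,s,name):
    im=c["color"][:,:,::-1]; x0=max(0,cx-w//2);y0=max(0,cy-h//2)
    cv2.imwrite(name,cv2.resize(im[y0:y0+h,x0:x0+w],None,fx=s,fy=s,interpolation=cv2.INTER_CUBIC)); print(name,x0,y0,s)
E
python3 - <<'E'
from station import env
from h import *
S=env.camera("scene");D=env.camera("side")
crop(S,275,200,130,130,4,"pics/sc1.png")
crop(D,320,185,130,100,5,"pics/sd1.png")
print("disc",tri([(S,(296,241)),(D,(286.5,200))]))
for l,a,z in [("cradle",(257,171),.03),("disc",(294,241),.07),("bar",(374,270),.07),("tin",(245,264),.02),("cup",(318,300),.05),("jar",(174,174),.04),("smalllamp",(290,129),.01),("biglamp",(338,185),.02),("file",(412,233),.01)]: print(l,onz(S,a,z).round(3))
E
```

```text
pics/sc1.png 210 135 4
pics/sd1.png 255 135 5
disc [ 6.52785116e-01 -3.35760737e-04  5.52229523e-02]
cradle [ 0.489 -0.241  0.03 ]
disc [ 0.662 -0.     0.07 ]
bar [0.633 0.212 0.07 ]
tin [ 0.76  -0.089  0.02 ]
cup [0.763 0.129 0.05 ]
jar [ 0.631 -0.436  0.04 ]
smalllamp [ 0.267 -0.266  0.01 ]
biglamp [ 0.404 -0.011  0.02 ]
file [0.442 0.243 0.01 ]
```

View pics/sc1.png

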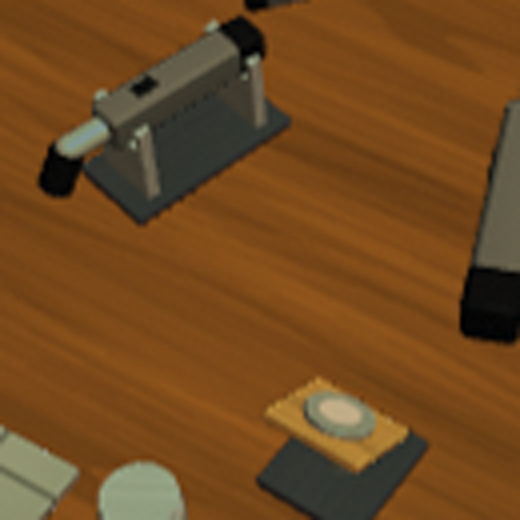

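View pics/sd1.png

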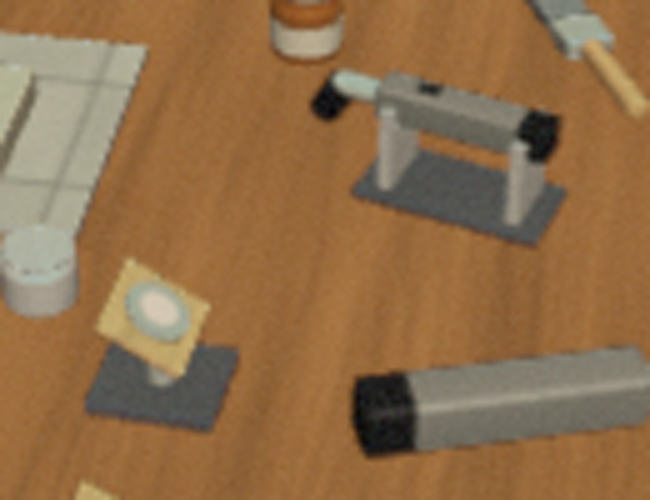

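Run:
```python
from station import env
from h import *
S=env.camera("scene");D=env.camera("side")
crop(S,297,247,56,50,12,"pics/a.png")
crop(D,287,205,56,50,12,"pics/b.png")
crop(S,250,163,76,60,10,"pics/c.png")
crop(D,345,165,76,60,10,"pics/d.png")
```

```text
pics/a.png 269 222 12
pics/b.png 259 180 12
pics/c.png 212 133 10
pics/d.png 307 135 10
```

View pics/a.png

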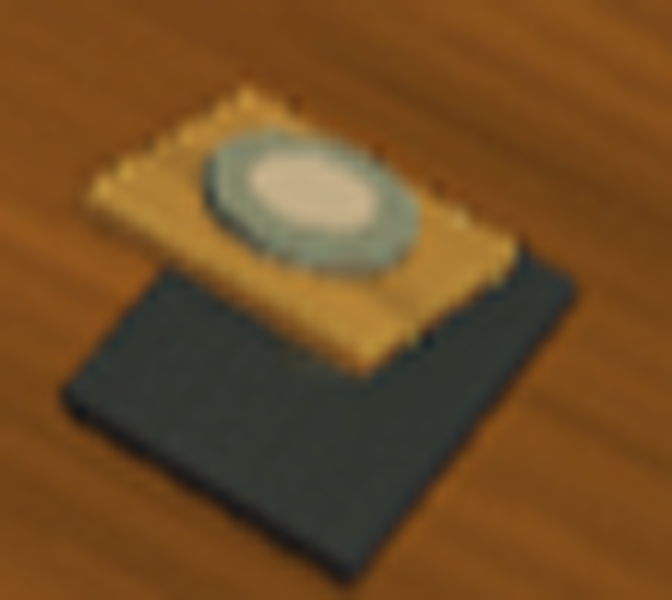

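View pics/b.png

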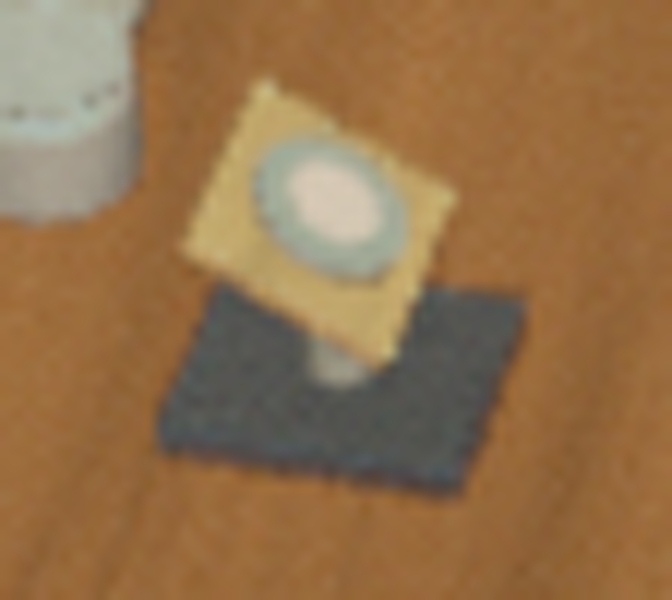

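View pics/c.png

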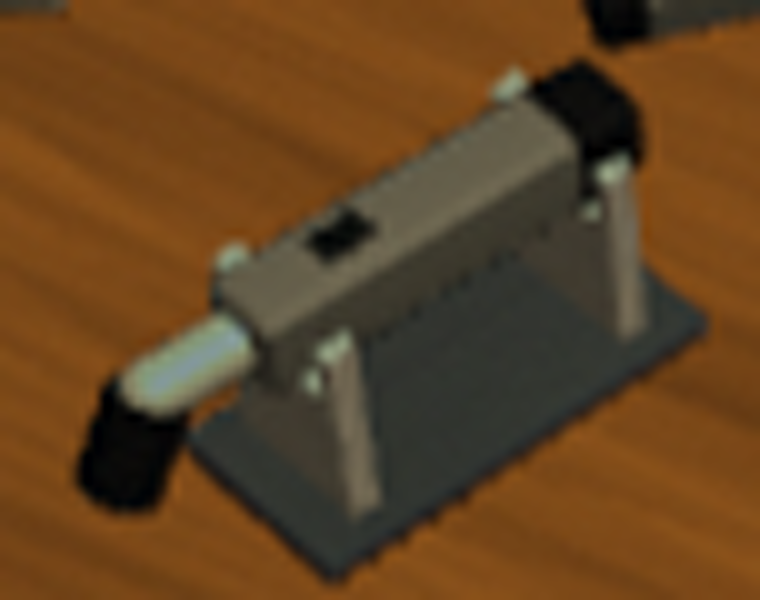

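View pics/d.png

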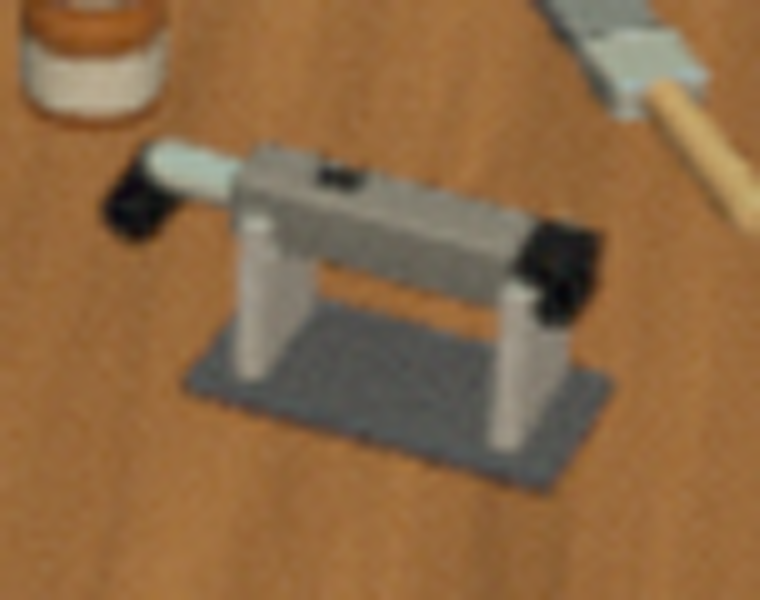

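```bash
cat > fit.py <<'E'
from station import env
from h import *
from scipy.optimize import least_squares
S=env.camera("scene");D=env.camera("side")
f=lambda p,x0,y0,s:((p[0]+.5)/s-.5+x0,(p[1]+.5)/s-.5+y0)
a=lambda *p:f(p,269,222,12); b=lambda *p:f(p,259,180,12); c=lambda *p:f(p,212,133,10); d=lambda *p:f(p,307,135,10)
for n,C,p in [("aL",S,a(68,390)),("aB",S,a(347,568)),("aR",S,a(575,290)),("bUL",D,b(215,285)),("bUR",D,b(525,298)),("bLR",D,b(462,480)),("bLL",D,b(163,432))]:
    print(n,onz(C,p,.012).round(4))
print("disc",onz(S,a(313,190),.07),onz(D,b(335,202),.07),tri([(S,a(313,190)),(D,b(335,202))]))
for n,C,p in [("cL",S,c(190,437)),("cB",S,c(335,570)),("cR",S,c(708,318)),("dLL",D,d(185,380)),("dLR",D,d(550,482)),("dUR",D,d(615,380))]:
    print(n,onz(C,p,.010).round(4))
# lamp top z=.090 corners
for n,C,p in [("front far",S,c(218,288)),("front near",S,c(262,333)),("rear(gray) near",S,c(578,158)),("sideFfar",D,d(262,147)),("sideFnear",D,d(236,183)),]:
    print(n,onz(C,p,.090).round(4))
E
python3 fit.py
```

```text
aL [ 0.6931 -0.0444  0.012 ]
aB [0.6992 0.0317 0.012 ]
aR [0.6135 0.0385 0.012 ]
bUL [ 0.6959 -0.0267  0.012 ]
bUR [ 0.6065 -0.0354  0.012 ]
bLR [0.6102 0.0443 0.012 ]
bLL [0.6964 0.0381 0.012 ]
disc [ 0.65211038 -0.00478043  0.07      ] [ 6.53176222e-01 -1.18225032e-04  7.00000000e-02] [ 0.65282005 -0.00399489  0.06850298]
cL [ 0.5338 -0.3085  0.01  ]
cB [ 0.5533 -0.2407  0.01  ]
cR [ 0.4125 -0.2013  0.01  ]
dLL [ 0.5545 -0.2353  0.01  ]
dLR [ 0.4129 -0.1946  0.01  ]
dUR [ 0.3931 -0.2624  0.01  ]
front far [ 0.5343 -0.2844  0.09  ]
front near [ 0.5418 -0.2634  0.09  ]
rear(gray) near [ 0.4383 -0.2255  0.09  ]
sideFfar [ 0.5329 -0.2777  0.09  ]
sideFnear [ 0.5395 -0.2521  0.09  ]
```

>>> step_arm:
  offset:
    - [0.33, 0.33, 0.1]
    - [0.66, 0.66, 0.2]
    - [1, 1, 0.4]
  rot:
    - [0, 0, -0.1]
    - [0, 0, -0.2]
    - [0, 0, -0.3]
  jaw: [0, 0, 0]

```text
clock: 2.62
position: [0.3869, -0.4398, 0.2402]
orientation: [-3.141, 0.046, 0.001]
contact_force: [1.0, -1.4, -0.6]
width: 0.0855
```

>>> step_arm:
  offset:
    - [0.2, 0.4, 0]
    - [0.35, 0.8, 0]
    - [0.35, 1.0, 0]
    - [0.35, 1.0, 0]
    - [0.35, 1.0, 0]
  rot:
    - [0, 0, -0.1]
    - [0, 0, -0.17]
    - [0, 0, -0.17]
    - [0, 0, -0.17]
    - [0, 0, -0.17]
  jaw: [0, 0, 0, 0, 0]

```text
clock: 3.25
position: [0.4386, -0.292, 0.2403]
orientation: [3.111, -0.437, 0.001]
contact_force: [-0.3, 0.1, -0.4]
width: 0.0854
```

Run:
```python
from station import env
from h import *
s=env.state();print(s["clock"],s["position"],s["orientation"],s["joint_pos"])
W=env.camera("wrist"); cv2.imwrite("pics/w1.png",W["color"][:,:,::-1])
np.savez("w1.npz",color=W["color"],K=W["K"],distortion=W["distortion"],world_to_cam=W["world_to_cam"])
```

```text
3.25 [ 0.43861285 -0.29200673  0.24029191] [ 3.11051190e+00 -4.36808915e-01  7.27335386e-04] [-7.12638266e-01  3.01301817e-01  1.73262202e+00 -2.45200011e-04
  1.10697611e+00  1.13730281e+00]
```

View pics/w1.png

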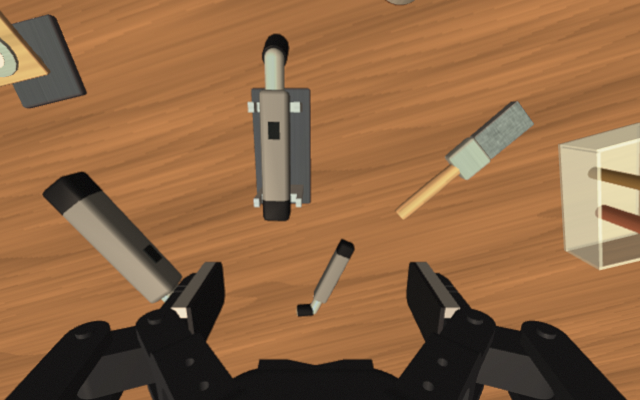

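Run:
```python
from h import *
W=dict(np.load("w1.npz"))
crop(W,277,130,80,200,4,"pics/w1c.png")
```

```text
pics/w1c.png 237 30 4
```

View pics/w1c.png

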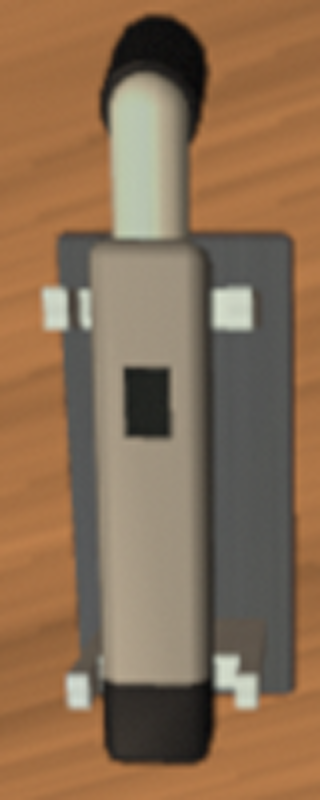

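Run:
```python
from h import *
W=dict(np.load("w1.npz"))
g=lambda x,y,z:onz(W,((x+.5)/4-.5+237,(y+.5)/4-.5+30),z)
P={}
for n,x,y,z in [("baseFL",58,235,.01),("baseFR",293,235,.01),("baseRR",293,692,.01),("lampFL",92,242,.09),("lampFR",207,242,.09),("lampRL",104,685,.09),("lampRR",211,685,.09),("saddleF L",43,308,.08),("saddleF R",253,308,.08),("saddleR L",66,690,.08),("saddleR R",257,690,.08)]:
    P[n]=g(x,y,z); print(n,P[n].round(4))
m=lambda a,b:(P[a]+P[b])/2
ang=lambda v:np.degrees(np.arctan2(v[1],v[0]))
print("cradle c",m("baseFL","baseRR"),ang(P["baseFR"]-P["baseRR"]),ang(P["baseFL"]-P["baseFR"])-90)
f=m("saddleF L","saddleF R");r=m("saddleR L","saddleR R");print("saddles mid",(f+r)/2,ang(f-r),np.linalg.norm(f-r))
f=m("lampFL","lampFR");r=m("lampRL","lampRR");u=(f-r)/np.linalg.norm(f-r);print("lamp front",f,ang(u),np.linalg.norm(f-r),"origin",f-u*.07)
```

```text
baseFL [ 0.5564 -0.2436  0.01  ]
baseFR [ 0.5364 -0.3133  0.01  ]
baseRR [ 0.3953 -0.272   0.01  ]
lampFL [ 0.5438 -0.2647  0.09  ]
lampFR [ 0.5359 -0.2922  0.09  ]
lampRL [ 0.4342 -0.2303  0.09  ]
lampRR [ 0.426  -0.2587  0.09  ]
saddleF L [ 0.533  -0.2457  0.08  ]
saddleF R [ 0.518  -0.2982  0.08  ]
saddleR L [ 0.4334 -0.2169  0.08  ]
saddleR R [ 0.4184 -0.2692  0.08  ]
cradle c [ 0.47582866 -0.25781064  0.01      ] -16.31735811604214 -16.014249667708114
saddles mid [ 0.47570879 -0.25751904  0.08      ] -16.163163963952172 0.10369446506301994
lamp front [ 0.53986912 -0.27842168  0.09      ] -17.16638316225741 0.11490039244460885 origin [ 0.4729875  -0.25776135  0.09      ]
```

>>> step_arm:
  offset:
    - [0.229, 0.23, -0.2]
    - [0.229, 0.23, -0.5]
    - [0.229, 0.23, -0.6]
    - [0.229, 0.23, -0.6]
  rot:
    - [0, 0, -0.014]
    - [0, 0, -0.014]
    - [0, 0, -0.014]
    - [0, 0, -0.014]
  jaw: [0, 0, 0, 0]

```text
clock: 3.8
position: [0.4725, -0.2578, 0.1498]
orientation: [-3.106, 0.472, 0.002]
contact_force: [-0.3, 0.4, 1.2]
width: 0.0853
```

Run:
```python
from station import env
from h import *
s=env.state();print(s["clock"],s["position"],s["orientation"],s["joint_pos"])
W=env.camera("wrist"); cv2.imwrite("pics/w2.png",W["color"][:,:,::-1])
np.savez("w2.npz",color=W["color"],K=W["K"],distortion=W["distortion"],world_to_cam=W["world_to_cam"])
```

```text
3.8 [ 0.47250859 -0.25777988  0.14981765] [-3.10551153e+00  4.71609576e-01  2.02201709e-03] [-6.22077137e-01  4.18760652e-01  1.81990981e+00 -2.05651936e-04
  9.04284855e-01  1.25026764e+00]
```

View pics/w2.png

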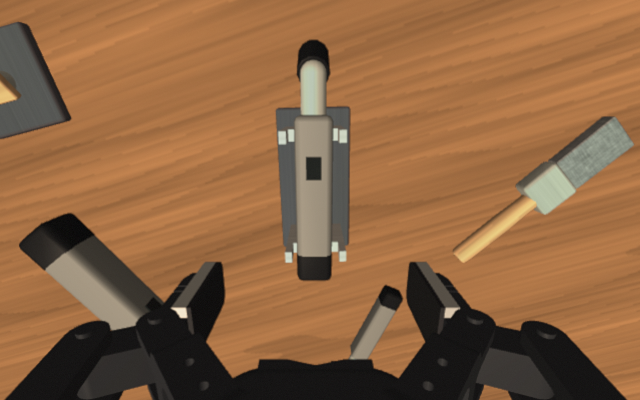

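>>> step_arm:
  offset:
    - [0, 0, -0.3]
    - [0, 0, -0.55]
    - [0, 0, -0.625]
    - [0, 0, -0.625]
    - [0, 0, -0.625]
  rot:
    - [0, 0, 0]
    - [0, 0, 0]
    - [0, 0, 0]
    - [0, 0, 0]
    - [0, 0, 0]
  jaw: [0, 0, 0, 0, 0]

```text
clock: 4.47
position: [0.4736, -0.2576, 0.058]
orientation: [3.105, -0.47, 0.004]
contact_force: [0.3, 0.2, 0.9]
width: 0.0856
```

>>> step_arm:
  offset:
    - [0, 0, 0]
    - [0, 0, 0]
    - [0, 0, 0]
    - [0, 0, 0]
    - [0, 0, 0]
    - [0, 0, 0]
    - [0, 0, 0]
    - [0, 0, 0]
  rot:
    - [0, 0, 0]
    - [0, 0, 0]
    - [0, 0, 0]
    - [0, 0, 0]
    - [0, 0, 0]
    - [0, 0, 0]
    - [0, 0, 0]
    - [0, 0, 0]
  jaw: [0.2, 0.4, 0.6, 0.8, 1, 1, 1, 1]
  force: 50

```text
clock: 5.48
position: [0.4728, -0.2569, 0.0563]
orientation: [3.106, -0.47, -0.0]
contact_force: [0.4, -0.9, -0.3]
width: -0.0
```

Run:
```python
from station import env
from h import *
s=env.state();print(s["clock"],s["position"],s["orientation"],s["joint_pos"],s["width"],s["contact_force"])
W=env.camera("wrist"); cv2.imwrite("pics/w3.png",W["color"][:,:,::-1])
np.savez("w3.npz",color=W["color"],K=W["K"],distortion=W["distortion"],world_to_cam=W["world_to_cam"])
```

```text
5.475 [ 0.47282224 -0.25692098  0.05634072] [ 3.10619241e+00 -4.69790528e-01 -8.99572373e-05] [-6.20465872e-01  5.51467861e-01  1.90519312e+00 -1.46426436e-04
  6.84948823e-01  1.25065502e+00] -3.1750274649898154e-05 [ 0.35883201 -0.86081718 -0.28348127]
```

View pics/w3.png

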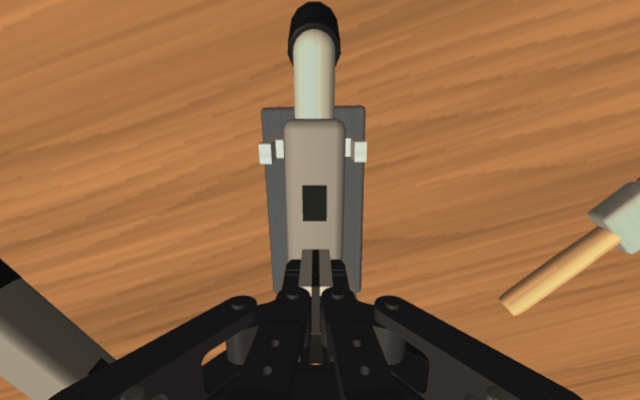

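Run:
```python
from station import env
from h import *
S=env.camera("scene");D=env.camera("side")
crop(S,255,150,130,110,6,"pics/e.png")
crop(D,350,155,130,110,6,"pics/f.png")
s=env.state()
T=s["position"]
for C in (S,D): print(proj(C,T),proj(C,T+[0,0,.034]))
```

```text
pics/e.png 190 95 6
pics/f.png 285 100 6
[[254.84847991 159.52386266]] [[253.7389467  151.53811818]]
[[347.70613905 161.31311089]] [[348.18705394 153.75210801]]
```

View pics/e.png

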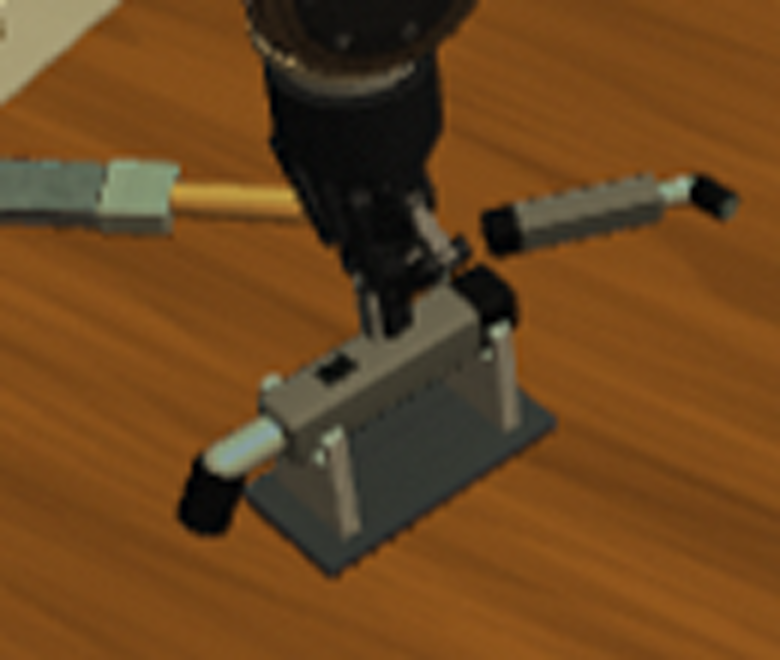

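View pics/f.png

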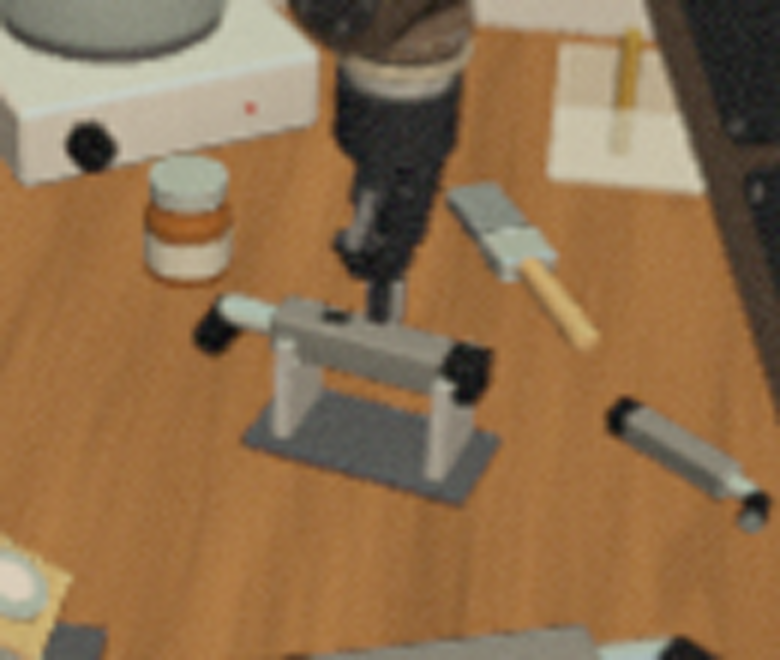

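Run:
```python
from station import env
from h import *
S=env.camera("scene");D=env.camera("side")
print(tri([(S,(255,151.3)),(D,(348.5,153))]), env.state()["position"])
for z in (.08,.09,.1): print(onz(S,(255,151.3),z),onz(D,(348.5,153),z))
W=np.load("w3.npz")["world_to_cam"]; print("cam",-W[:3,:3].T@W[:3,3])
# wrist look at tip
W3=dict(np.load("w3.npz")); print(proj(W3,env.state()["position"]),proj(W3,env.state()["position"]+[0,0,.036]))
```

```text
[ 0.47235072 -0.25250589  0.09529486] [ 0.47282059 -0.25690605  0.05637305]
[ 0.46246055 -0.26094655  0.08      ] [ 0.47310287 -0.27762687  0.08      ]
[ 0.46987791 -0.2545591   0.09      ] [ 0.47219587 -0.26262565  0.09      ]
[ 0.47729528 -0.24817165  0.1       ] [ 0.47128888 -0.24762444  0.1       ]
cam [ 0.54536036 -0.27941357  0.23834071]
[[315.25744221 235.57232292]] [[315.25759254 262.52616253]]
```

Run:
```python
from station import env
from h import *
S=env.camera("scene");D=env.camera("side")
T=env.state()["position"]
for C,n,(cx,cy) in ((S,"e2",(255,130)),(D,"f2",(350,135))):
    x0,y0=cx-65,cy-65
    im=cv2.resize(C["color"][y0:y0+130,x0:x0+130,::-1],None,fx=6,fy=6,interpolation=cv2.INTER_CUBIC)
    im=np.clip(im.astype(float)*1.6,0,255).astype(np.uint8)
    im=im[:, :600]if 0 else im
    for h in np.arange(0,.25,.02):
        p=(proj(C,[T[0],T[1],.056+h])[0]-[x0,y0]+.5)*6
        cv2.circle(im,tuple(int(v) for v in p),2,(0,0,255),-1); cv2.putText(im,f"{56+h*1000:.0f}",(int(p[0])+60,int(p[1])),0,.4,(0,255,255),1)
    cv2.imwrite(f"pics/{n}.png",cv2.resize(im,(600,600)))
```

```text
(no output)
```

View pics/e2.png

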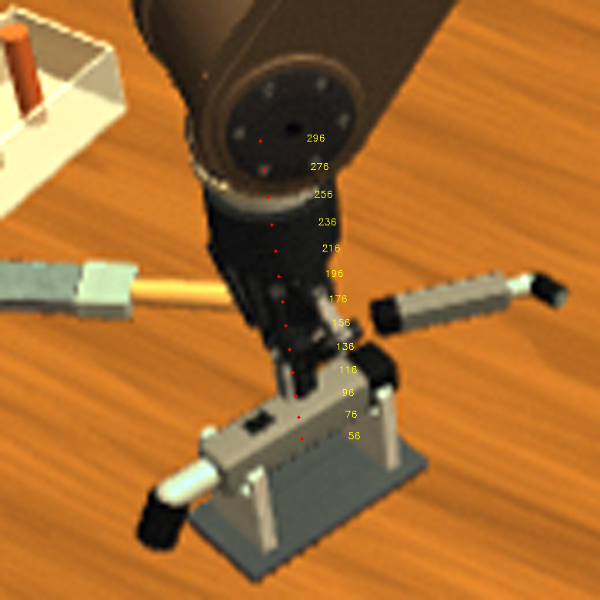

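View pics/f2.png

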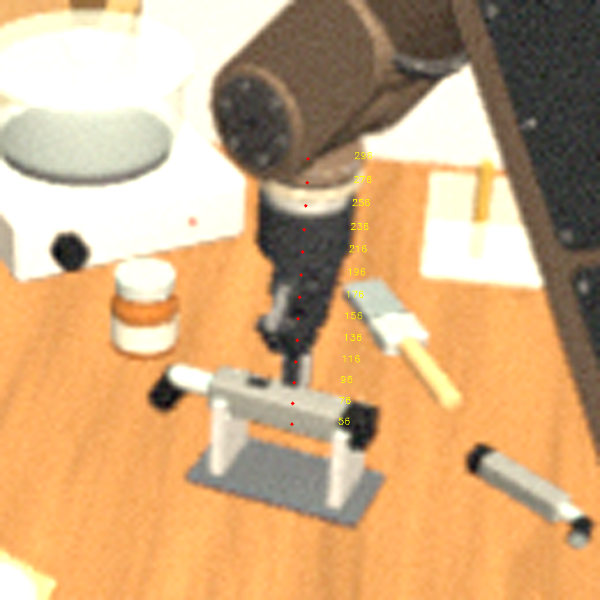

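The fingers shut above the bar. Both cameras put the real fingertips at z≈0.094, about 38 mm above the reported TCP, and the flange-to-tip length fits too. The lamp hasn't moved. I'll reopen, go 38 mm lower and check before closing.

>>> step_arm:
  offset:
    - [0, 0, 0.05]
    - [0, 0, 0.05]
    - [0, 0, 0.05]
    - [0, 0, 0.05]
    - [0, 0, 0.05]
    - [0, 0, 0.05]
    - [0, 0, -0.05]
    - [0, 0, -0.15]
    - [0, 0, -0.25]
    - [0, 0, -0.25]
  rot:
    - [0, 0, 0]
    - [0, 0, 0]
    - [0, 0, 0]
    - [0, 0, 0]
    - [0, 0, 0]
    - [0, 0, 0]
    - [0, 0, 0]
    - [0, 0, 0]
    - [0, 0, 0]
    - [0, 0, 0]
  jaw: [0, 0, 0, 0, 0, 0, 0, 0, 0, 0]

```text
clock: 7.08
position: [0.4722, -0.2565, 0.0173]
orientation: [-3.105, 0.47, 0.004]
contact_force: [-0.0, 0.5, 0.5]
width: 0.085
```

Run:
```python
from station import env
from h import *
S=env.camera("scene");D=env.camera("side")
print(env.state()["clock"],env.state()["position"],env.state()["contact_force"])
a=[cv2.resize(C["color"][y-55:y+55,x-60:x+60,::-1],None,fx=3.3,fy=3.3,interpolation=cv2.INTER_CUBIC) for C,x,y in((S,255,145),(D,350,150))]
cv2.imwrite("pics/g.png",np.clip(np.hstack(a)*1.5,0,255))
```

```text
7.175 [ 0.47281055 -0.25689171  0.01861953] [ 0.44991801 -0.20849141  0.01049408][ WARN:0@1.228] global loadsave.cpp:1063 imwrite_ Unsupported depth image for selected encoder is fallbacked to CV_8U.
```

View pics/g.png

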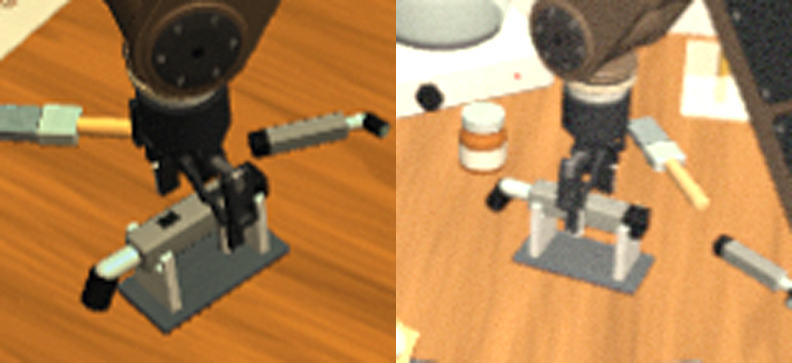

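Now the fingers straddle the bar, with open tips slightly below its underside. Closing.

>>> step_arm:
  offset:
    - [0, 0, 0]
    - [0, 0, 0]
    - [0, 0, 0]
    - [0, 0, 0]
    - [0, 0, 0]
    - [0, 0, 0]
    - [0, 0, 0]
    - [0, 0, 0]
  rot:
    - [0, 0, 0]
    - [0, 0, 0]
    - [0, 0, 0]
    - [0, 0, 0]
    - [0, 0, 0]
    - [0, 0, 0]
    - [0, 0, 0]
    - [0, 0, 0]
  jaw: [0.2, 0.4, 0.6, 0.8, 1, 1, 1, 1]
  force: 50

```text
clock: 8.18
position: [0.4729, -0.257, 0.0193]
orientation: [3.106, -0.47, 0.001]
contact_force: [-1.7, 0.3, 4.8]
width: 0.0295
```

Run:
```python
from station import env
from h import *
s=env.state();print(s["clock"],s["position"],s["orientation"],s["joint_pos"],s["width"],s["contact_force"])
W=env.camera("wrist"); cv2.imwrite("pics/w4.png",W["color"][:,:,::-1])
np.savez("w4.npz",color=W["color"],K=W["K"],distortion=W["distortion"],world_to_cam=W["world_to_cam"],pos=s["position"],ori=s["orientation"])
```

```text
8.175 [ 0.47294015 -0.25700637  0.01926025] [ 3.10592133e+00 -4.69549766e-01  6.93960579e-04] [-6.20442925e-01  6.11701724e-01  1.92830282e+00 -2.42895571e-04
  6.01022607e-01  1.25063910e+00] 0.029474967522325493 [-1.66104776  0.26870909  4.82561485]
```

View pics/w4.png

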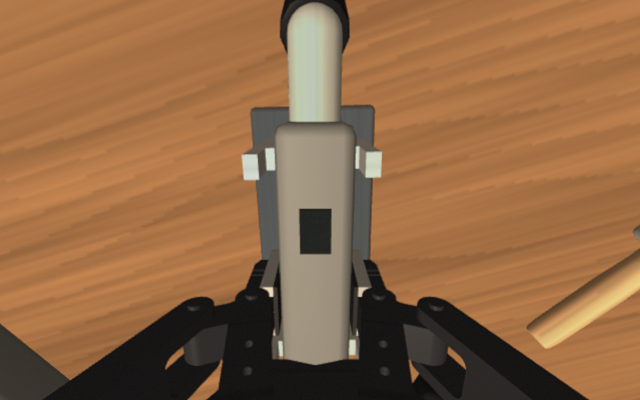

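>>> step_arm:
  offset:
    - [0, 0, 0.1]
    - [0, 0, 0.3]
    - [0, 0, 0.5]
    - [0, 0, 0.7]
    - [0, 0, 0.8]
    - [0, 0, 0.8]
  rot:
    - [0, 0, 0]
    - [0, 0, 0]
    - [0, 0, 0]
    - [0, 0, 0]
    - [0, 0, 0]
    - [0, 0, 0]
  jaw: [1, 1, 1, 1, 1, 1]

```text
clock: 8.98
position: [0.473, -0.257, 0.1397]
orientation: [3.105, -0.47, 0.002]
contact_force: [-0.2, -0.1, -1.3]
width: 0.0293
```

>>> step_arm:
  offset:
    - [0, 0.25, 0.1]
    - [0, 0.5, 0.2]
    - [0, 0.75, 0.2]
    - [0, 1.0, 0.2]
    - [0, 1, 0.2]
    - [0, 1, 0.2]
  rot:
    - [0, 0, 0.05]
    - [0, 0, 0.1]
    - [0, 0, 0.15]
    - [0, 0, 0.15]
    - [0, 0, 0.15]
    - [0, 0, 0.15]
  jaw: [1, 1, 1, 1, 1, 1]

```text
clock: 9.72
position: [0.4727, -0.1071, 0.1682]
orientation: [-3.139, 0.117, 0.002]
contact_force: [-0.5, -0.7, -1.7]
width: 0.0291
```

Run:
```python
from station import env
from h import *
s=env.state();print(s["clock"],s["position"],s["orientation"],s["width"],s["contact_force"])
W=env.camera("wrist"); cv2.imwrite("pics/w5.png",W["color"][:,:,::-1])
np.savez("w5.npz",color=W["color"],K=W["K"],distortion=W["distortion"],world_to_cam=W["world_to_cam"],pos=s["position"],ori=s["orientation"])
for n in("scene","side"): cv2.imwrite(f"pics/{n}5.png",env.camera(n)["color"][:,:,::-1])
```

```text
9.725 [ 0.4727258  -0.10714085  0.16815665] [-3.13931659e+00  1.17477811e-01  1.69856926e-03] 0.029142459191607278 [-0.52702937 -0.69797088 -1.68361982]
```

View pics/w5.png

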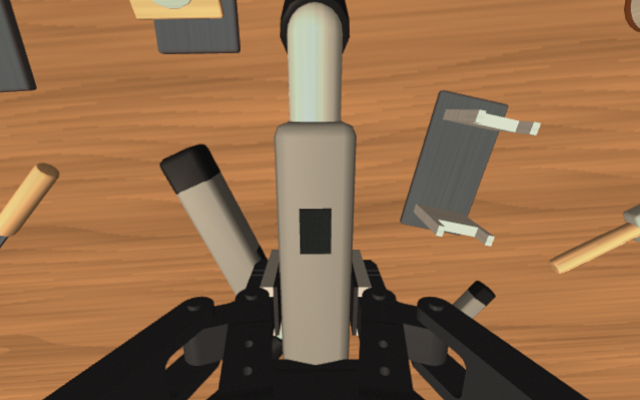

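View pics/side5.png

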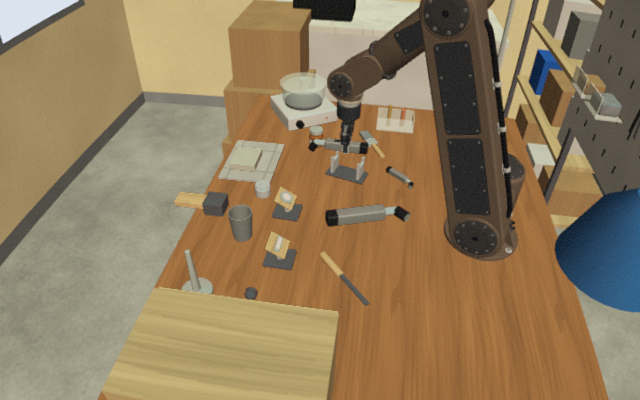

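>>> step_arm:
  offset:
    - [0.25, 0, 0]
    - [0.5, 0, 0]
    - [0.5, 0, 0]
    - [0.5, 0, 0]
  rot:
    - [0, 0, 0]
    - [0, 0, 0]
    - [0, 0, 0]
    - [0, 0, 0]
  jaw: [1, 1, 1, 1]

```text
clock: 10.38
position: [0.5471, -0.1073, 0.1684]
orientation: [-3.139, 0.119, 0.002]
contact_force: [0.3, 0.4, -1.2]
width: 0.0296
```

Run:
```python
from station import env
from h import *
W=env.camera("wrist"); s=env.state();print(s["clock"],s["position"],s["orientation"])
W=env.camera("wrist")
cv2.imwrite("pics/w6.png",W["color"][:,:,::-1])
np.savez("w6.npz",color=W["color"],K=W["K"],distortion=W["distortion"],world_to_cam=W["world_to_cam"],pos=s["position"],ori=s["orientation"])
crop(W,200,75,170,150,4.5,"pics/w6c.png")
```

```text
10.425 [ 0.54698342 -0.10721528  0.16858837] [-3.13919092e+00  1.19156332e-01  1.54963758e-03]
pics/w6c.png 115 0 4.5
```

View pics/w6c.png

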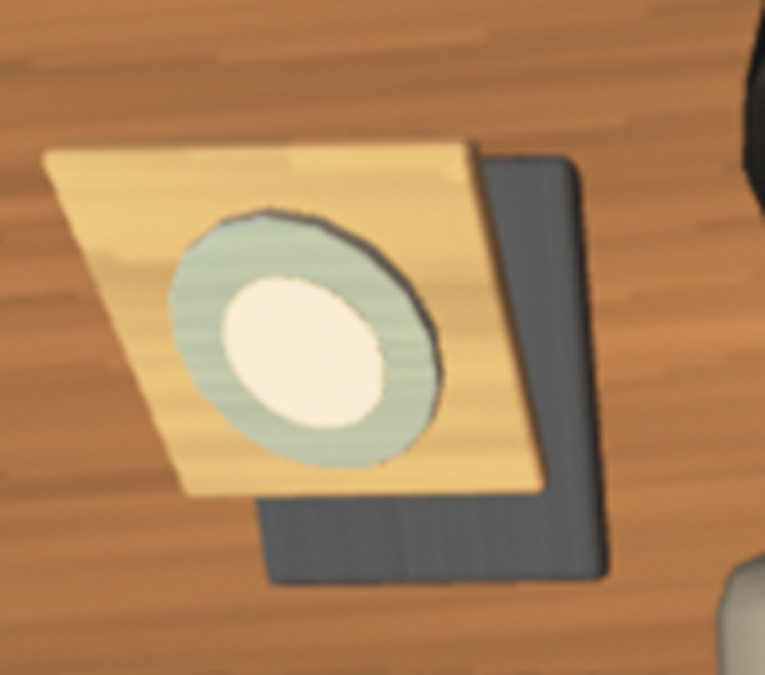

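Run:
```python
from h import *
from scipy.spatial.transform import Rotation as R
W=dict(np.load("w6.npz"))
px=lambda x,y:((x+.5)/4.5-.5+115,(y+.5)/4.5-.5)
P={n:onz(W,px(x,y),z) for n,x,y,z in [("FR",578,157,.012),("RR",607,577,.012),("RL",268,583,.012),("res",304,352,.07)]}
for k in P: print(k,P[k].round(4))
ang=lambda v:np.degrees(np.arctan2(v[1],v[0]))
print(np.linalg.norm(P["FR"]-P["RR"]),np.linalg.norm(P["RL"]-P["RR"]),ang(P["FR"]-P["RR"]),ang(P["RL"]-P["RR"])-90,(P["FR"]+P["RL"])/2)
# fit: x,y,yaw
from scipy.optimize import least_squares
obs=np.array([px(578,157),px(607,577),px(268,583),px(304,352),px(188,495),px(545,490),px(45,152),px(470,142)])
def model(q):
    x,y,a,t=q
    c,s=np.cos(a),np.sin(a); e=np.radians(30)
    L=[[.045,-.04,.012],[-.045,-.04,.012],[-.045,.04,.012],[0,0,.07]]
    for u,v in((-.033,.037),(-.033,-.037),(.033,.037),(.033,-.037)):
        L.append([u*np.cos(e)+t*np.sin(e),v,.07+u*np.sin(e)-t*np.cos(e)])
    L=np.array(L); M=np.array([[c,-s,0],[s,c,0],[0,0,1]]); return L@M.T+[x,y,0]
r=least_squares(lambda q:(proj(W,model(q))-obs).ravel(),[.65,0,0,.003],loss="soft_l1")
print(r.x,np.degrees(r.x[2]));print((proj(W,model(r.x))-obs).round(1).tolist())
s=R.from_rotvec(W["ori"]).as_matrix();print("tool x yaw",ang(s[:,0]),"tilt z",s[:,2])
```

```text
FR [ 0.696  -0.0487  0.012 ]
RR [ 0.6086 -0.0427  0.012 ]
RL [0.6133 0.0364 0.012 ]
res [ 0.6554 -0.0046  0.07  ]
0.08756229465215712 0.0792287299011332 -3.9200715141498184 -3.37574024612627 [ 0.65462475 -0.00615187  0.012     ]
[ 0.65513328 -0.00521732 -0.06380727  0.00724261] -3.6558870131491603
[[-0.9, -1.7], [-0.3, 1.0], [-1.0, 0.6], [0.8, 0.2], [0.3, 0.3], [0.9, 0.4], [-0.9, -1.0], [0.7, -0.1]]
tool x yaw -4.347536999916636 tilt z [-9.80526551e-04  1.78037991e-04 -9.99999503e-01]
```

>>> step_arm:
  offset:
    - [-0.1, 0.25, 0]
    - [-0.193, 0.5, 0]
    - [-0.193, 0.7, 0]
    - [-0.193, 0.741, 0]
    - [-0.193, 0.741, -0.1]
    - [-0.193, 0.741, -0.2]
    - [-0.193, 0.741, -0.3]
    - [-0.193, 0.741, -0.4]
    - [-0.193, 0.741, -0.4]
  rot:
    - [0, 0, 0.008]
    - [0, 0, 0.008]
    - [0, 0, 0.008]
    - [0, 0, 0.008]
    - [0, 0, 0.008]
    - [0, 0, 0.008]
    - [0, 0, 0.008]
    - [0, 0, 0.008]
    - [0, 0, 0.008]
  jaw: [1, 1, 1, 1, 1, 1, 1, 1, 1]

```text
clock: 11.6
position: [0.5182, 0.0041, 0.1074]
orientation: [-3.14, 0.1, 0.004]
contact_force: [-0.4, -0.8, -0.9]
width: 0.0294
```

Run:
```python
from station import env
from h import *
S=env.camera("scene");D=env.camera("side");W=env.camera("wrist");s=env.state();print(s["clock"],s["position"],s["orientation"])
cv2.imwrite("pics/w7.png",W["color"][:,:,::-1])
a=[cv2.resize(C["color"][y-45:y+45,x-50:x+50,::-1],None,fx=4,fy=4,interpolation=cv2.INTER_CUBIC) for C,x,y in((S,300,210),(D,300,185))]
cv2.imwrite("pics/i.png",np.clip(np.hstack(a)*1.5,0,255).astype(np.uint8))
```

```text
11.75 [0.51913437 0.0041795  0.10911566] [ 3.13988409e+00 -9.92287768e-02  7.58327783e-04]
```

View pics/i.png

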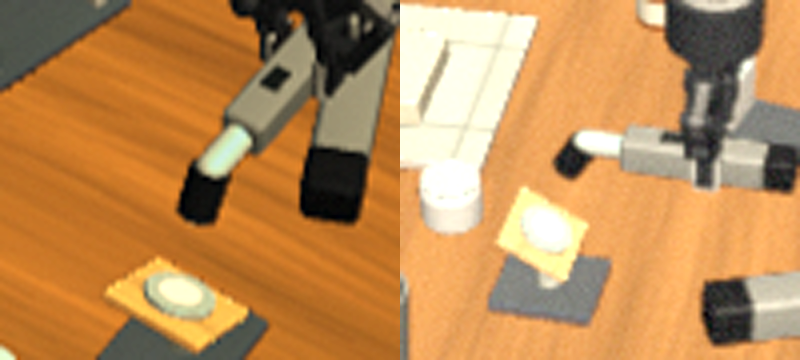

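View pics/w7.png

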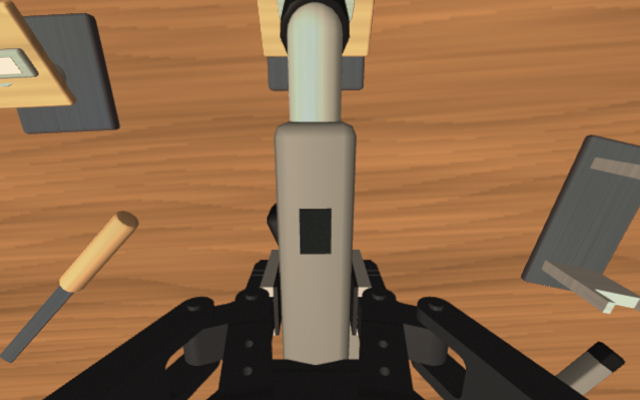

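>>> step_arm:
  offset:
    - [0, 0, -0.1]
    - [0, 0, -0.18]
    - [0, 0, -0.2]
    - [0, 0, -0.2]
  rot:
    - [0, 0, 0]
    - [0, 0, 0]
    - [0, 0, 0]
    - [0, 0, 0]
  jaw: [1, 1, 1, 1]

```text
clock: 12.25
position: [0.5188, 0.0042, 0.0785]
orientation: [3.14, -0.099, -0.001]
contact_force: [0.3, 0.8, -0.7]
width: 0.0293
```

Run:
```python
from station import env
from h import *
S=env.camera("scene");D=env.camera("side");W=env.camera("wrist");s=env.state();print(s["clock"],s["position"],s["orientation"])
a=[cv2.resize(C["color"][y-45:y+45,x-50:x+50,::-1],None,fx=4,fy=4,interpolation=cv2.INTER_CUBIC) for C,x,y in((S,300,210),(D,300,185))]
# predicted overlay: lamp outline
c,sn=np.cos(np.radians(-3.66)),np.sin(np.radians(-3.66)); M=np.array([[c,-sn,0],[sn,c,0],[0,0,1]])
o=s["position"]+[0,0,.0557]
L=np.array([[.07,.015,.015],[.07,-.015,.015],[.1175,0,-.0303],[.1375,0,-.0649]])@M.T+o
for k,(C,x,y) in enumerate(((S,300,210),(D,300,185))):
    for p in proj(C,L): cv2.circle(a[k],tuple(int(v) for v in (p-[x-50,y-45]+.5)*4),2,(0,0,255),-1)
cv2.imwrite("pics/j.png",np.clip(np.hstack(a)*1.5,0,255).astype(np.uint8))
print("aim pt",L[3])
```

```text
12.4 [0.51903172 0.00421873 0.07912298] [ 3.13988912e+00 -9.91883647e-02  6.67839994e-04]
aim pt [ 0.65625127 -0.00455867  0.06992298]
```

View pics/j.png

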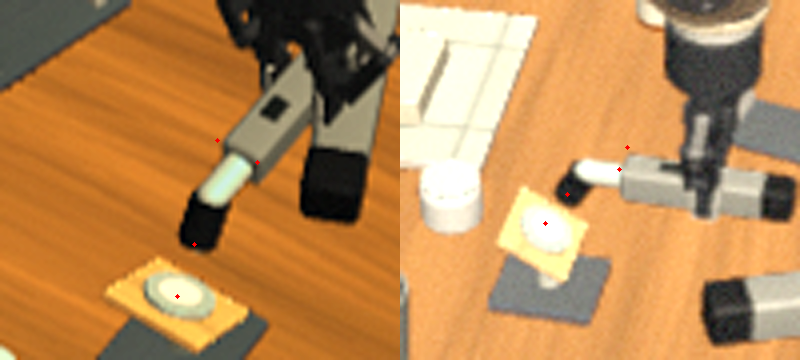

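Run:
```python
from station import env
from h import *
S=env.camera("scene");D=env.camera("side")
crop(S,300,205,66,56,11,"pics/k.png")
crop(D,305,182,66,56,11,"pics/l.png")
for n in ("k","l"):
    i=cv2.imread(f"pics/{n}.png"); cv2.imwrite(f"pics/{n}.png",np.clip(i*1.5,0,255).astype(np.uint8))
```

```text
pics/k.png 267 177 11
pics/l.png 272 154 11
```

View pics/k.png

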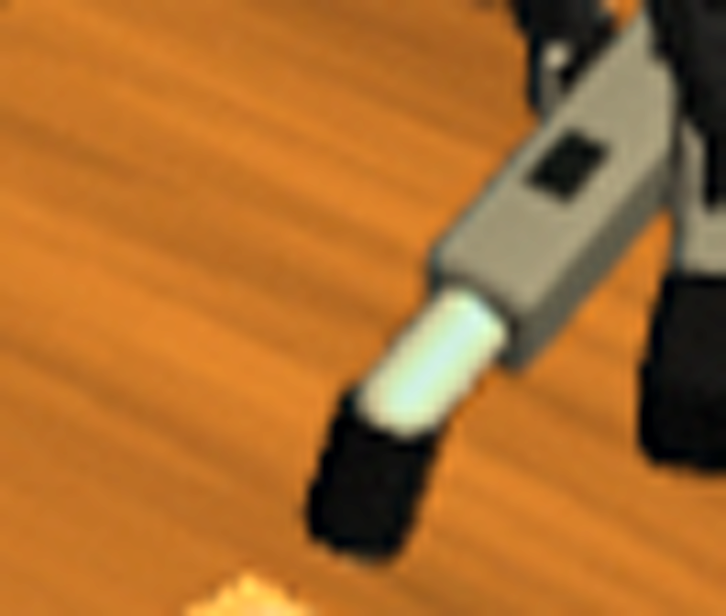

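View pics/l.png

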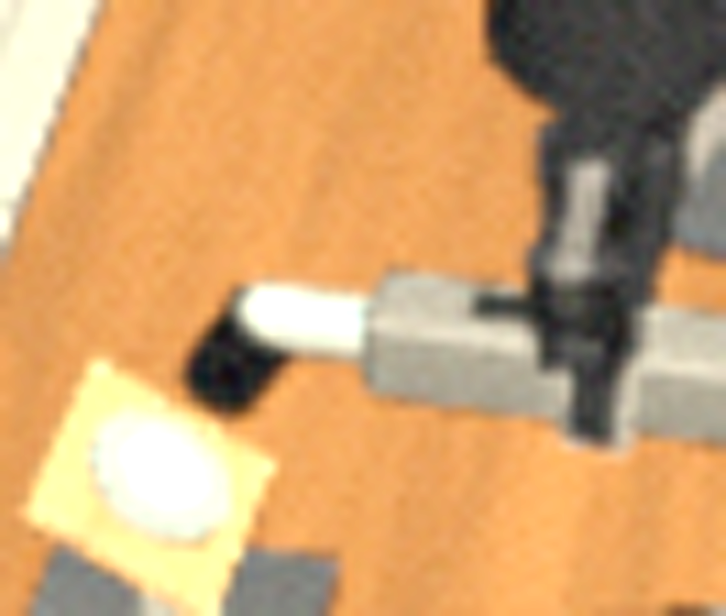

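```bash
cat > chk.py <<'E'
from station import env
from h import *
S=env.camera("scene");D=env.camera("side");s=env.state()
k=lambda x,y:((x+.5)/11-.5+267,(y+.5)/11-.5+177)
l=lambda x,y:((x+.5)/11-.5+272,(y+.5)/11-.5+154)
c,sn=np.cos(np.radians(-3.66)),np.sin(np.radians(-3.66)); M=np.array([[c,-sn,0],[sn,c,0],[0,0,1]])
o=s["position"]+[0,0,.0557]
for n,ps,pd,v in [("-y",k(434,256),l(392,272),[.07,-.015,.015]),("+y",k(513,322),l(370,325),[.07,.015,.015]),("elbow top",k(400,400),l(262,310),[.09,0,.0]),("headend",k(352,553),l(222,410),[.1175,0,-.0303])]:
    p=tri([(S,ps),(D,pd)]); e=o+M@v; print(n,p.round(4),e.round(4),"err px",(proj(S,p)-ps).round(1),(proj(D,p)-pd).round(1))
disc=tri([(S,(295.0,237.5)),(D,(286.5,196.4))]);print(disc)
E
python3 chk.py
```

```text
-y [ 0.5843 -0.0113  0.1463] [ 0.5879 -0.0152  0.1498] err px [[0.1 0.4]] [[ 0.2 -0.2]]
+y [0.5877 0.0115 0.1425] [0.5898 0.0147 0.1498] err px [[-0.  -0.1]] [[-0.  0.]]
elbow top [0.6197 0.0015 0.1389] [ 0.6088 -0.0015  0.1348] err px [[0.2 0.9]] [[ 0.5 -0.5]]
headend [ 0.6344 -0.0032  0.0948] [ 0.6362 -0.0033  0.1045] err px [[0.1 0.5]] [[ 0.3 -0.3]]
[ 0.6526524  -0.00301599  0.06895547]
```

```bash
cat >> chk.py <<'E'
f=lambda p,x0,y0,s:((p[0]+.5)/s-.5+x0,(p[1]+.5)/s-.5+y0)
c=lambda *p:f(p,212,133,10); d=lambda *p:f(p,307,135,10)
print("orig",tri([(S,c(218,288)),(D,d(262,147))]),tri([(S,c(262,333)),(D,d(236,183))]), "expected z .09; xy (.5359,-.2922),(.5438,-.2647)")
E
python3 chk.py|tail -1; python3 -c "
from station import env;print(env.state()['clock'])"
```

```text
orig [ 0.53298203 -0.28577659  0.08607219] [ 0.53958763 -0.26549297  0.08335106] expected z .09; xy (.5359,-.2922),(.5438,-.2647)
12.7
```

The camera offsets match the ones seen on the lamp in its cradle, so the lamp is where I intended. Holding still.

>>> step_arm:
  offset:
    - [0, 0, 0]
    - [0, 0, 0]
    - [0, 0, 0]
    - [0, 0, 0]
    - [0, 0, 0]
    - [0, 0, 0]
    - [0, 0, 0]
    - [0, 0, 0]
    - [0, 0, 0]
    - [0, 0, 0]
    - [0, 0, 0]
    - [0, 0, 0]
    - [0, 0, 0]
    - [0, 0, 0]
    - [0, 0, 0]
    - [0, 0, 0]
    - [0, 0, 0]
    - [0, 0, 0]
    - [0, 0, 0]
    - [0, 0, 0]
  rot:
    - [0, 0, 0]
    - [0, 0, 0]
    - [0, 0, 0]
    - [0, 0, 0]
    - [0, 0, 0]
    - [0, 0, 0]
    - [0, 0, 0]
    - [0, 0, 0]
    - [0, 0, 0]
    - [0, 0, 0]
    - [0, 0, 0]
    - [0, 0, 0]
    - [0, 0, 0]
    - [0, 0, 0]
    - [0, 0, 0]
    - [0, 0, 0]
    - [0, 0, 0]
    - [0, 0, 0]
    - [0, 0, 0]
    - [0, 0, 0]
  jaw: [1, 1, 1, 1, 1, 1, 1, 1, 1, 1, 1, 1, 1, 1, 1, 1, 1, 1, 1, 1]

```text
clock: 15.2
position: [0.5189, 0.0042, 0.0789]
orientation: [3.14, -0.099, 0.0]
contact_force: [0.2, -0.6, -1.4]
width: 0.0293
```

>>> step_arm:
  offset:
    - [0, 0, 0]
    - [0, 0, 0]
    - [0, 0, 0]
    - [0, 0, 0]
    - [0, 0, 0]
    - [0, 0, 0]
    - [0, 0, 0]
    - [0, 0, 0]
  rot:
    - [0, 0, 0]
    - [0, 0, 0]
    - [0, 0, 0]
    - [0, 0, 0]
    - [0, 0, 0]
    - [0, 0, 0]
    - [0, 0, 0]
    - [0, 0, 0]
  jaw: [1, 1, 1, 1, 1, 1, 1, 1]

```text
clock: 16.2
position: [0.5189, 0.0042, 0.0789]
orientation: [3.14, -0.099, 0.0]
contact_force: [0.4, 0.4, -0.8]
width: 0.0293
```

>>> step_arm:
  offset:
    - [0, 0, 0.2]
    - [0, 0, 0.4]
    - [0, 0, 0.6]
    - [-0.1, -0.3, 0.6]
    - [-0.2, -0.6, 0.6]
    - [-0.293, -0.9, 0.6]
    - [-0.293, -0.9, 0.6]
  rot:
    - [0, 0, 0]
    - [0, 0, 0]
    - [0, 0, 0]
    - [0, 0, -0.05]
    - [0, 0, -0.1]
    - [0, 0, -0.15]
    - [0, 0, -0.15]
  jaw: [1, 1, 1, 1, 1, 1, 1]

```text
clock: 17.08
position: [0.4742, -0.133, 0.1689]
orientation: [3.108, -0.458, 0.0]
contact_force: [0.0, 0.4, -2.1]
width: 0.0292
```

>>> step_arm:
  offset:
    - [0, -0.3, 0]
    - [0, -0.6, 0]
    - [0, -0.843, 0]
    - [0, -0.843, 0]
    - [0, -0.843, 0]
  rot:
    - [0, 0, 0]
    - [0, 0, 0]
    - [0, 0, 0]
    - [0, 0, 0]
    - [0, 0, 0]
  jaw: [1, 1, 1, 1, 1]

```text
clock: 17.7
position: [0.475, -0.2562, 0.1687]
orientation: [-3.109, 0.45, 0.001]
contact_force: [0.1, 0.6, -0.6]
width: 0.0294
```

Run:
```python
from station import env
from h import *
W=env.camera("wrist");s=env.state();print(s["clock"],s["position"],s["orientation"],np.degrees(2*np.arctan2(s["orientation"][1],s["orientation"][0])))
cv2.imwrite("pics/w8.png",W["color"][:,:,::-1])
```

```text
17.75 [ 0.47503593 -0.25601031  0.16877892] [-3.10898634e+00  4.49316875e-01  6.38446392e-04] 343.55287778521205
```

View pics/w8.png

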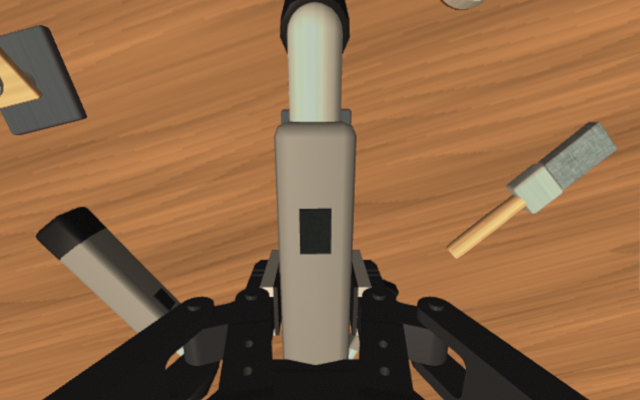

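>>> step_arm:
  offset:
    - [0, -0.008, -0.2]
    - [0, -0.008, -0.5]
    - [0, -0.008, -0.75]
    - [0, -0.008, -0.83]
    - [0, -0.008, -0.83]
  rot:
    - [0, 0, 0]
    - [0, 0, 0]
    - [0, 0, 0]
    - [0, 0, 0]
    - [0, 0, 0]
  jaw: [1, 1, 1, 1, 1]

```text
clock: 18.38
position: [0.4752, -0.2579, 0.0445]
orientation: [-3.109, 0.45, 0.001]
contact_force: [0.5, -0.4, -1.4]
width: 0.0295
```

Run:
```python
from station import env
from h import *
W=env.camera("wrist");s=env.state();print(s["clock"],s["position"],s["orientation"])
cv2.imwrite("pics/w9.png",W["color"][:,:,::-1])
```

```text
18.425 [ 0.4755036  -0.25826577  0.04527238] [ 3.10869089e+00 -4.50000607e-01  1.30341371e-03]
```

View pics/w9.png

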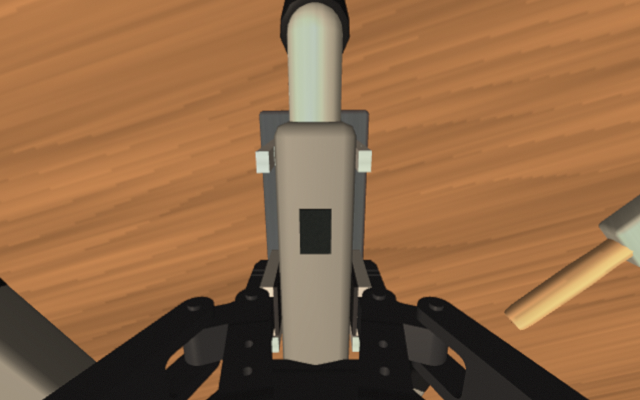

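>>> step_arm:
  offset:
    - [0, 0, -0.06]
    - [0, 0, -0.12]
    - [0, 0, -0.16]
    - [0, 0, -0.17]
    - [0, 0, -0.17]
    - [0, 0, -0.17]
  rot:
    - [0, 0, 0]
    - [0, 0, 0]
    - [0, 0, 0]
    - [0, 0, 0]
    - [0, 0, 0]
    - [0, 0, 0]
  jaw: [1, 1, 1, 1, 1, 1]

```text
clock: 19.18
position: [0.4748, -0.2584, 0.0193]
orientation: [3.109, -0.451, -0.0]
contact_force: [-2.9, 1.8, 7.2]
width: 0.0293
```

>>> step_arm:
  offset:
    - [0, 0, 0]
    - [0, 0, 0]
    - [0, 0, 0]
    - [0, 0, 0]
    - [0, 0, 0]
    - [0, 0, 0]
    - [0, 0, 0]
    - [0, 0, 0]
  rot:
    - [0, 0, 0]
    - [0, 0, 0]
    - [0, 0, 0]
    - [0, 0, 0]
    - [0, 0, 0]
    - [0, 0, 0]
    - [0, 0, 0]
    - [0, 0, 0]
  jaw: [0.8, 0.6, 0.4, 0.2, 0, 0, 0, 0]

```text
clock: 20.18
position: [0.4749, -0.2584, 0.0189]
orientation: [3.109, -0.451, 0.0]
contact_force: [-0.5, -0.3, 0.9]
width: 0.0852
```

Run:
```python
from station import env
from h import *
W=env.camera("wrist");s=env.state();print(s["clock"],s["position"],s["width"])
cv2.imwrite("pics/w10.png",W["color"][:,:,::-1])
```

```text
20.225 [ 0.47491402 -0.25842001  0.01886421] 0.08539534406795171
```

View pics/w10.png

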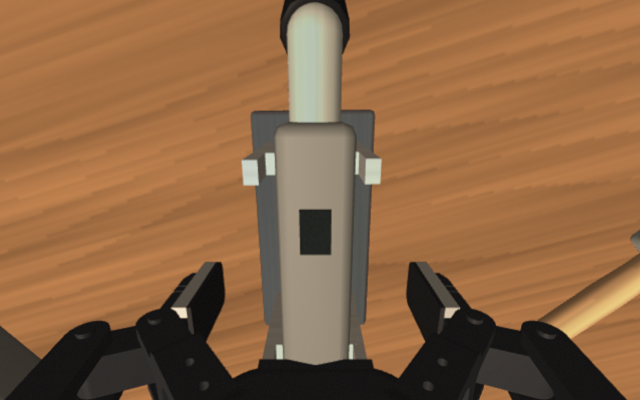

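Released and centred between the saddle walls. Now I'll retreat straight up and check.

>>> step_arm:
  offset:
    - [0, 0, 0.2]
    - [0, 0, 0.5]
    - [0, 0, 0.8]
    - [0, 0, 1]
    - [0, 0, 1]
    - [0, 0, 1]
  rot:
    - [0, 0, 0]
    - [0, 0, 0]
    - [0, 0, 0]
    - [0, 0, 0]
    - [0, 0, 0]
    - [0, 0, 0]
  jaw: [0, 0, 0, 0, 0, 0]

```text
clock: 20.98
position: [0.4746, -0.2582, 0.1682]
orientation: [-3.109, 0.451, 0.001]
contact_force: [0.8, -0.0, -0.6]
width: 0.0856
```

Run:
```python
from station import env
from h import *
W=env.camera("wrist");S=env.camera("scene");D=env.camera("side");s=env.state();print(s["clock"],s["position"],s["contact_force"])
cv2.imwrite("pics/w11.png",W["color"][:,:,::-1])
cv2.imwrite("pics/side11.png",D["color"][:,:,::-1])
crop(D,345,165,76,60,10,"pics/d11.png")
```

```text
21.125 [ 0.47455304 -0.25817525  0.16779336] [-0.27665491 -0.3402279  -1.34541097]
pics/d11.png 307 135 10
```

View pics/w11.png

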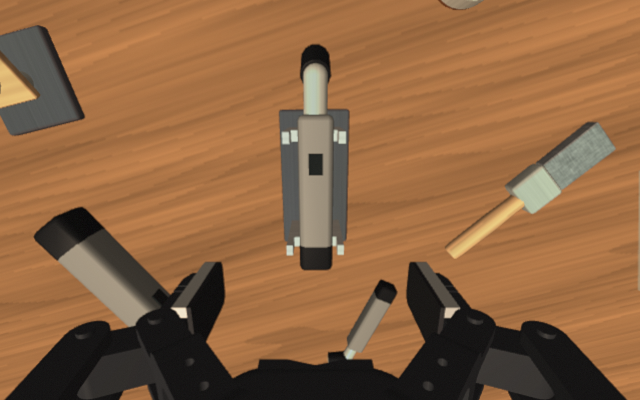

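View pics/d11.png

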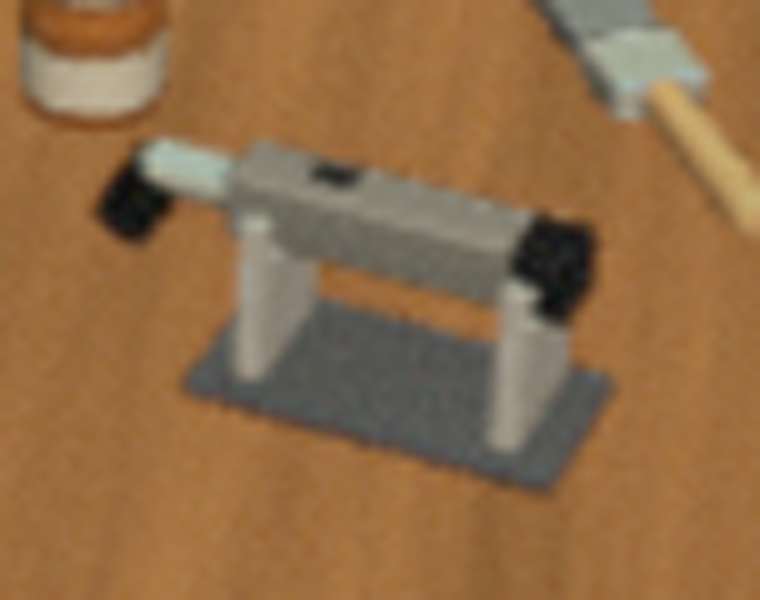

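View pics/side11.png

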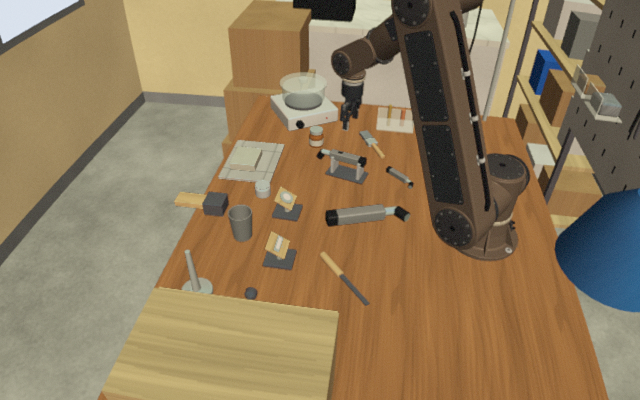

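The lamp lies level in its cradle with the barrel at the +x end, and everything else looks unmoved. Handing in.

```bash
python3 -c "
from station import env
print(env.finish_job(), env.state()['clock'])"
```

```text
the job is handed in; nothing more can be done
the job is handed in; nothing more can be done
```

I took the lamp from its cradle and held it square over the round piece's resin. By my measurements the lens was about 40 mm off and the aim was within about 2 mm of the resin's centre. It stayed still there for about 3.8 s, and then I laid it back level in the cradle, let go and backed off. The job was handed in at about 21 s of robot time, and no verdict was reported.

- **First grasp missed:** the fingers shut above the bar because the real fingertips sit about 38 mm above the reported TCP. Nothing was moved. I corrected for this from the camera pictures, and the second grasp held at 29 mm finger opening.
- **Cameras disagreed a little:** the scene and side cameras read 3–7 mm away from the wrist camera. They showed the same offset on the lamp in its cradle, so I took it as calibration error. The light spot itself was not measured.
- **Last check:** the wrist view shows the lamp central between the saddle walls. In the side view it sits level as before, barrel towards +x, with nothing else visibly moved. Outside forces at the tool stayed near zero except when the lamp was gripped and set down (5–8 N).

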